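# Read the leaning slide box's code and hang the reader up

## Robot

A 6-joint arm with a two-finger parallel gripper is mounted at the origin on the work surface. World frame = base frame: x ahead of the robot, y to its left, z up, the work surface at z = 0. Lengths are in m, angles in degrees, forces in N, time in s.
With the tool pointing down it reaches from about 0.4 to 0.825 m from the base axis. Payload 7 kg.
Tool frame: the origin (TCP) lies midway between the tips of the shut fingers; the grasp point (between the pads) lies 19 mm behind it; z points along the fingers, y is the line along which they close (so a half turn about z gives the same grasp; the last joint's range is limited). The gripper opens to 88 mm and grips with 3 to 60 N. Pads are 19 mm wide; open, the fingers measure 130 mm over their backs; the gripper's body (78 mm by 193 mm) begins 47 mm behind the grasp point.
Start: joints at [85.72, 20.546, 0.682, 0, -70.136, -16.507], TCP at [0.24, 0.631, 0.227] pointing down, gripper open.
Joint ranges: [-176.03, 176.03], [-82.01, 121.73], [-58.28, 71.71], [-173.87, 95.51], [-174.79, -0.11], [-173.66, 173.66]. Speed limits (degrees/s): [136.94, 136.94, 172.46, 180, 180, 180].

## Interface

Orientations are given as [roll, pitch, yaw] about the fixed x, y, z axes, in that order (R = Rz(yaw) Ry(pitch) Rx(roll)).
In Python, from plant import get_state, optics, order gives the robot as it stands. The module is installed in compiled form; this text tells all that it offers.
- The arm moves only by the tool send_rows, never from a script. Its argument "moves" is a list of rows, each an object with "slide": the shift along the tool's x, y, z as a fraction of full scale, a list of three; "turn": the turn about the tool's z as a fraction of full scale; "gripper": the opening, from 0 (shut) to 1 (fully open). A call has exactly 5 rows; each row is the pose to reach, as a shift and turn from the pose commanded when the call began, along the tool's axes at that moment; what a row does not reach only later rows make up. Full scale, the value 1, is 150 mm for a shift and 90 degrees for a turn. A row lasts 1/12 s, in which the tool goes at most 41.7 mm and 7.16 degrees, less where a joint would pass 70% of its speed; a pose out of reach is approached as far as the arm can. A call with a number of a shift or a turn outside -1 to 1 is refused whole. A call with a gripper value outside its range is refused whole. The fingers move at their own pace and stop on an object; "newtons" is the grip in N (left out, the last holds). Time passes only in rows, so rows that repeat a pose let the fingers close, or fill a call up. It gives the time, the measured TCP pose, the force, the opening and the grip force at its end, in the units of the state.
- get_state(): the state, without advancing time (a new reading comes with each control period).
- optics.capture(name): name is "scene" or "top" or "wrist"; returns a dict with "img" (400x640x3 uint8, red, green, blue), "intrinsics" (3x3 intrinsics, pixels), "origin" and "attitude" of the camera in the world. Camera axes: x right, y down, z forward; pixel columns grow to the right and rows downward; lengths in m; the calibration is good to about 2 mm. A picture is of the moment at which its call begins. There is no depth.
- order.close_job(): hands the job in; it is judged then, once.
Trained networks look in the newest picture that a camera, given by its name, has taken for a name from the list of things; names that differ only in an ending like _2 or _b are one class to them, and where a whole thing is asked for, a point or a joint stands for the part that bears it (a point fixed in the world has none). Each returns a list of dicts, best first, with "p" (0 to 1); they miss things now and then, are a little off and sometimes report something else, mostly with a low value. They report only what shows in the picture. A call takes as long as a camera call. They do not tell look-alikes from the thing itself.
- optics.look_for(camera, name): "location" ([x, y, z] in m, in world coordinates, good to about 4 mm: the middle of the surface that is visible of it).
The state is a dict: "time_s": time; "joints": joint angles; "qd": joint speeds; "joint_torque": joint torques, N m; "tcp_pos": TCP position; "eef_rot": TCP orientation; "contact_force": force on the tool from outside, world axes, zero at the start; "moment": the same for the moment, N m; "gripper_width": finger opening in m; "gripper_force": force on a finger pad.
Only numpy, scipy, OpenCV 4.12 (cv2) and the standard library are available. Lean on these libraries where they do the work, as an engineer would, in place of code of your own. Each camera call takes 0.05 s, during which the arm holds its last target. There are 200 camera calls.

## Task

Pick up the white hand reader and press its rubber nose squarely and gently onto the middle of the barcode label on the wide, leaning slide box, so that the sprung nose is pushed about half way in, and hold it still there for at least a second. Then hang the reader by its eye on the slanted peg of the stand, nose down, and let go. Do not touch the narrow slide box with the reader, and leave the joystick console, bottle and jar where they are.

Things in the scene. Friction and masses are not known exactly. Their poses are not given: they have to be found in the camera images.
- reader: hand reader, white plastic, 195 mm long, 0.25 kg, lying flat. Origin on its underside at mid-handle; +x to the tail (flat black plate with the eye), -x to the nose, +z up as it lies. Handle 34 mm wide (y), 36 mm thick (z), x = -48 to 52 mm: grip near x = 0. Head 46 mm wide, x = -84 to -46 mm. Tail plate 46 x 46 x 8 mm (z 14 to 22), x = 50 to 96 mm.
- eye (a point): centre of the round hole (28 mm across, its axis along the reader's z) in the tail plate; at x = 73, z = 18 mm of the reader
- nose_tip (a point): centre of the flat front face of the black rubber nose (32 mm wide, 26 mm high); at x = -99, z = 18 mm of the reader when not pressed. Axes as the reader's.
- nose (a joint): how far the sprung nose is pushed into the head, 0 to 0.010 m; takes about 2 N to start moving, 5 N at half way, 8 N fully in
- codebox: wide slide storage box, grey plastic, 120 mm wide, 115 mm long, 32 mm thick, leaning back on an aluminium easel (fixed). Origin on the table below it; its top is 115 mm up on the -x side. Its large face looks to its +x and 26 degrees upwards. A low lip, 22 mm high, stands in front at x = 55 mm.
- label: barcode label, white with black bars, 70 x 50 mm, in the middle of the wide box's large face, 64 mm above the table. Origin at its centre on the face; +x is the outward normal (26 degrees above level), y across, +z up the slope.
- plainbox: narrow slide box, 80 mm wide, otherwise like the wide one, with a blank 50 x 35 mm label (fixed). Origin as for the wide box. Not to be touched.
- stand: hanging stand (fixed): base plate 110 x 110 x 12 mm, square 18 mm aluminium post standing at x = 3 to 21 mm, 244 mm high with its cap. Origin on the table.
- peg: round steel peg on the stand's post, 10 mm thick, 60 mm long. Origin at its root on the post's -x face, 215 mm above the table; +z runs along the peg to its free tip at z = 60 mm, slanting up and away from the post (to the stand's -x), 34 degrees from vertical; +x is square to the peg, up towards the post.
- joystick: joystick console, black and white, 100 x 150 mm, 96 mm high at its stick (loose, leave alone). Origin under its centre.
- oil: amber bottle, 56 mm across, 110 mm high (loose, leave alone). Origin under its centre.
- jar: jar, 64 mm across, 75 mm high (loose, leave alone). Origin under its centre.
Things that resemble listed ones, but are neither listed nor needed, are in the scene too. Of the things shaped like the reader, the white one is meant.

How it is judged (in metres and radians):
On the way:
1. nose pressed on the label 2 to 8.5 mm in, within 10 mm of its centre across and up the slope, square within 10 degrees, the reader still (under 10 mm/s, 0.15 rad/s), for 1 s (value of joint nose between 0.002 and 0.0085 m and y of nose_tip in the frame of label between -0.01 and 0.01 m and z of nose_tip in the frame of label between -0.01 and 0.01 m and x of nose_tip in the frame of label between -0.004 and 0.004 m and angle between the x axis of reader and the x axis of label, either way round below 0.175 rad and linear speed of reader below 0.01 m/s and angular speed of reader below 0.15 rad/s and contact force between reader and codebox above 1 N), for 1 s.
At the end, for the whole second after the job is handed in: The reader hangs at rest by its eye on the peg: the eye's centre within 14 mm of the peg's axis both ways and between the peg's root (-5 mm) and 56 mm along it, the reader upright nose down within 30 degrees, its nose clear of the table, resting on the stand (x of eye in the frame of peg between -0.014 and 0.014 m and y of eye in the frame of peg between -0.014 and 0.014 m and z of eye in the frame of peg between -0.005 and 0.056 m and angle between reader's own x axis and vertical below 0.52 rad and height (world z) of nose_tip above 0.025 m and contact force between reader and stand above 0.5 N and linear speed of reader below 0.03 m/s and angular speed of reader below 0.3 rad/s); the robot touches nothing.
It fails at once if the reader is pressed on the wide box with more than 22 N (contact force between reader and codebox above 22 N).
It fails at once if the reader touches the narrow box (over 1 N) (contact force between reader and plainbox above 1 N).
It fails at once if the console, bottle or jar is moved by more than 15 mm (distance of any of joystick, oil, jar from where it was at the start of the episode above 0.015 m).
It also fails if it takes over 67 s, if anything falls off the work surface, if the arm or the gripper's body presses on something with over 40 N, if the wrist force passes 120 N, or if a joint passes its speed limit or range.

## Working session

There is one attempt and no reset: what is moved stays moved. The work goes in short steps, Python scripts to look and compute and a tool call to move; the robot and the scene stay as the last step left them, time stands still between calls to the robot, and variables do not carry over. Pictures are saved under pics/ and viewed, at most 10 in all, crops included, and the job is handed in when it is done.

Besides the shell and the picture viewer there is one more tool, called after "Call:" as name([rows], argument=value, ...), one row to a line, values as JSON. send_rows: Moves the arm, as the interface text tells. Shift numbers are shares of 150 mm and turn numbers shares of 90 degrees, none past 1 either way. Its arguments: {"type":"object","properties":{"moves":{"type":"array"},"newtons":{"type":"number"}},"required":["moves"]}

```bash
mkdir -p pics; python3 - <<'E'
from plant import get_state, optics
import cv2
s=get_state(); print(s['time_s'],s['tcp_pos'],s['eef_rot'])
for c in ['scene','top']:
    d=optics.capture(c); cv2.imwrite(f'pics/{c}0.png',d['img'][:,:,::-1])
    print(c,d['intrinsics'],d['origin'],d['attitude'])
    for n in ['reader','eye','nose_tip','codebox','label','plainbox','stand','peg','joystick','oil','jar']:
        print(n,[(round(r['p'],2),[round(v,3) for v in r['location']]) for r in optics.look_for(c,n)][:4])
print(get_state()['time_s'])
E
```

```text
0.0 [0.23939022 0.63059255 0.22562568] [ 1.79905073e+02 -8.02706679e-03 -2.07927407e+01]
scene [[392.30814785   0.         314.46023026]
 [  0.         392.30814785 195.95879449]
 [  0.           0.           1.        ]] [0.99120207 0.46794604 0.78667238] [-132.58210807    0.35648382  135.78129742]
reader [(0.88, [0.528, -0.086, 0.033]), (0.56, [0.192, -0.271, 0.028])]
eye [(0.74, [0.529, -0.082, 0.033]), (0.72, [0.194, -0.273, 0.035])]
nose_tip [(0.45, [0.211, -0.199, 0.026])]
codebox [(0.72, [0.511, 0.297, 0.057])]
label [(0.58, [0.509, 0.291, 0.064])]
plainbox [(0.64, [0.523, 0.113, 0.059])]
stand [(0.55, [0.658, -0.323, 0.01])]
peg [(0.44, [0.624, -0.325, 0.244])]
joystick [(0.71, [0.803, 0.077, 0.042])]
oil [(0.6, [0.77, 0.269, 0.068]), (0.4, [0.623, -0.325, 0.244])]
jar [(0.89, [0.779, -0.15, 0.055])]
top [[399.37276859   0.         312.55133399]
 [  0.         399.37276859 192.82337672]
 [  0.           0.           1.        ]] [ 0.38544369 -0.02229715  1.20072852] [-1.73307996e+02  1.48725749e-01 -9.15760015e+01]
reader [(0.83, [0.184, -0.281, 0.037]), (0.7, [0.512, -0.093, 0.036])]
eye [(0.74, [0.186, -0.283, 0.038]), (0.61, [0.516, -0.093, 0.036])]
nose_tip [(0.57, [0.438, -0.122, 0.034]), (0.52, [0.211, -0.206, 0.029])]
codebox [(0.71, [0.494, 0.105, 0.037]), (0.58, [0.478, 0.282, 0.042]), (0.49, [0.516, -0.096, 0.035])]
label [(0.66, [0.512, 0.293, 0.067])]
plainbox [(0.92, [0.496, 0.099, 0.036])]
stand [(0.79, [0.645, -0.322, 0.008]), (0.4, [0.514, -0.09, 0.039])]
peg [(0.46, [0.62, -0.327, 0.25])]
joystick [(0.71, [0.785, 0.056, 0.042]), (0.38, [0.767, -0.17, 0.073])]
oil [(0.75, [0.747, 0.251, 0.073])]
jar [(0.71, [0.771, -0.168, 0.072]), (0.18, [0.786, 0.051, 0.046])]
1.2
```

View pics/scene0.png

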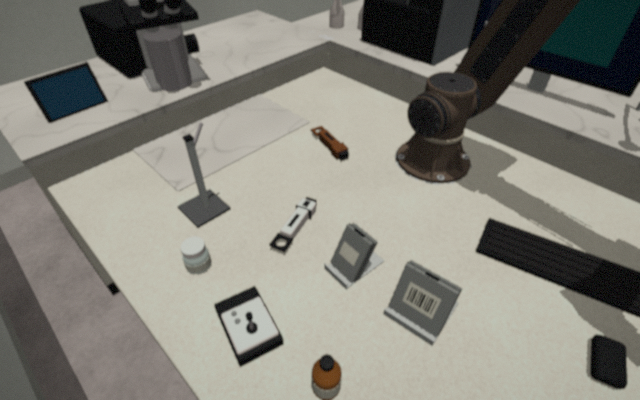

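View pics/top0.png

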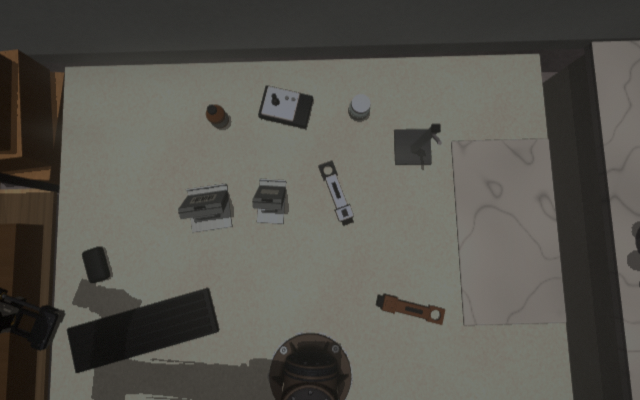

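The scene view shows the white reader at about (293,225), with its eye near (283,241). The wide box is at (423,298), the narrow box at (351,252) and the stand at (200,180). The top view has the eye at (327,170) and the nose at (346,218). I'll zoom in for exact features.

```bash
python3 - <<'E'
import cv2,numpy as np
s=cv2.imread('pics/scene0.png');t=cv2.imread('pics/top0.png')
def c(im,x,y,w,h,W,H):
    o=cv2.resize(im[y:y+h,x:x+w],(W,H),interpolation=cv2.INTER_CUBIC)
    return np.clip(o*1.3+15,0,255).astype('uint8')
# all at x5 ; scene: stand (170,115)80x60... 
a=np.hstack([c(s,165,115,80,60,400,300),c(s,380,258,80,60+20,300,300),])[:, :700]
a=np.hstack([c(s,170,118,80,60,400,300),c(t,385,110,80,60,400,300)])
b=np.hstack([c(s,383,258,80,60+24,286,300),c(t,170,175,70,60,350,300),c(t,312,155,44,75,164,300)])
cv2.imwrite('pics/z.png',np.vstack([a,b[:,:800]]))
E
```

```text
(no output)
```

View pics/z.png

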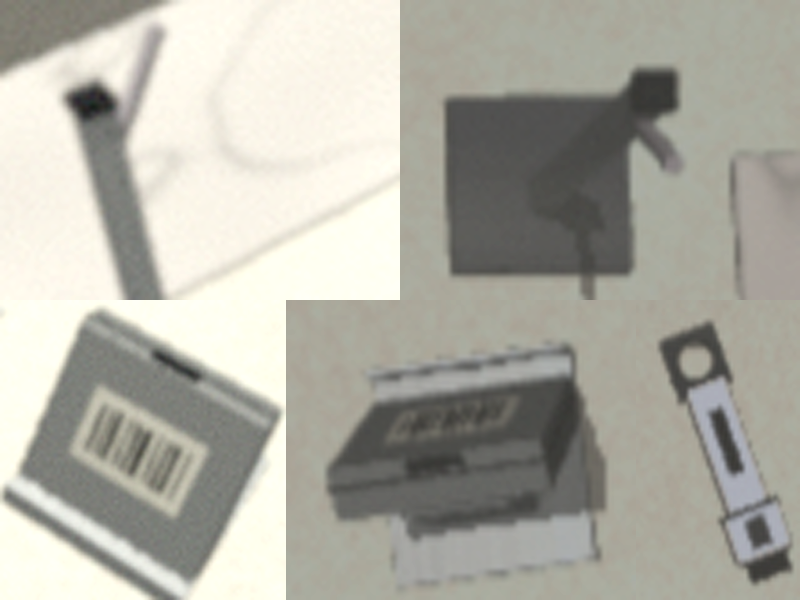

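The crops show four things. The peg tip is at scene (201.4,124.4) and top (439.4,143), and the post cap is at scene (188,138) and top (435.8,128). The label corners are clear in both views. The reader's eye is at top (327.8,170.5) and its nose tip at (348.5,224.5).

```bash
cat > h.py <<'E'
import numpy as np
from scipy.spatial.transform import Rotation as R
C={'scene':([392.308,314.460,195.959],[0.99120207,0.46794604,0.78667238],[-132.58210807,0.35648382,135.78129742]),
'top':([399.373,312.551,192.823],[0.38544369,-0.02229715,1.20072852],[-173.307996,0.148725749,-91.5760015])}
def ray(c,p):
    k,o,a=C[c]; d=R.from_euler('xyz',a,degrees=True).apply([(p[0]-k[1])/k[0],(p[1]-k[2])/k[0],1])
    return np.array(o),d/np.linalg.norm(d)
def tri(ps,pt):
    A=0;b=0;L=[]
    for c,p in(('scene',ps),('top',pt)):
        o,d=ray(c,p);P=np.eye(3)-np.outer(d,d);A=A+P;b=b+P@o;L.append((o,P))
    x=np.linalg.solve(A,b); return x,max(np.linalg.norm(P@(x-o)) for o,P in L)
def atz(c,p,z):
    o,d=ray(c,p); return o+d*(z-o[2])/d[2]
def proj(c,x):
    k,o,a=C[c]; q=R.from_euler('xyz',a,degrees=True).inv().apply(np.array(x)-o); return k[0]*q[:2]/q[2]+k[1:]
E
python3 - <<'E'
from h import *
np.set_printoptions(precision=4,suppress=True)
print('pegtip',tri((201.4,124.4),(439.4,143)))
print('cap',tri((188,138),(435.8,128.2)))
S=[(100,87),(210,140),(178,218),(72,153)];T=[(505,133),(388,143),(405,113),(522,96)]
P=[]
for s,t in zip(S,T):
    x,e=tri((s[0]/3.573+383,s[1]/3.573+258),((t[0]-286)/5+170,t[1]/5+175));P.append(x);print(x,e)
P=np.array(P);print('label',P.mean(0));y=P[1]+P[2]-P[0]-P[3];z=P[0]+P[1]-P[2]-P[3]
n=np.cross(y,z);n/=np.linalg.norm(n);print('n',n,'yaw from y',np.degrees(np.arctan2(-y[0],y[1])),'elev',np.degrees(np.arcsin(n[2])),np.linalg.norm(y)/2,np.linalg.norm(z)/2)
for q in [(447,98),(632,95),(632,272),(452,274)]: print('base',atz('top',((q[0]-400)/5+385,q[1]/5+110),.012))
e=atz('top',(327.8,170.5),.022);t=atz('top',(348.5,224.5),.018)
print('eye',e,'nose',t,np.linalg.norm((e-t)[:2]),'yaw',np.degrees(np.arctan2(*(e-t)[1::-1])))
print(proj('scene',e),proj('scene',t))
E
```

```text
pegtip (array([ 0.609 , -0.3323,  0.2583]), np.float64(0.0007746057328633991))
cap (array([ 0.6516, -0.3326,  0.2379]), np.float64(0.000987987301624594))
[0.5004 0.2556 0.079 ] 0.0008475133338689467
[0.494  0.3215 0.0884] 0.0022788867872186817
[0.5166 0.327  0.0374] 0.00197374081239236
[0.5249 0.2578 0.0375] 0.0013321297537489704
label [0.509  0.2905 0.0606]
n [0.8871 0.0656 0.4569] yaw from y 6.2342864284424 elev 27.187711693080285 0.06812624367875302 0.05210647521062528
base [ 0.7122 -0.2781  0.012 ]
base [ 0.7109 -0.391   0.012 ]
base [ 0.6014 -0.3842  0.012 ]
base [ 0.6032 -0.2755  0.012 ]
eye [ 0.5897 -0.0705  0.022 ] nose [ 0.4271 -0.1266  0.018 ] 0.1719930075225379 yaw 19.03988067005454
[282.1593 239.88  ] [312.5098 199.9807]
```

```bash
cat >> h.py <<'E'
def plan(p,yaw,q,yaw2,n):
    """print n calls from p,yaw to q,yaw2 (tool down)"""
    p,q=np.array(p,float),np.array(q,float);cp,cy=p.copy(),yaw
    for i in range(1,n+1):
        g=p+(q-p)*i/n; gy=yaw+(yaw2-yaw)*i/n
        Rm=R.from_euler('xyz',[180,0,cy],degrees=True)
        s=np.round(Rm.inv().apply(g-cp)/.15,3); t=round(-(gy-cy)/90,3)
        print(s.tolist(),t)
        cp=cp+Rm.apply(s*.15); cy-=t*90
    print('end',cp.round(4),round(cy,2))
def here():
    from plant import get_state
    s=get_state(); return np.array(s['tcp_pos']),s['eef_rot'][2],s
E
python3 - <<'E'
from h import *
p,y,s=here()
plan(p,y,(.5415,-.0871,.16),19.04,6)
E
```

```text
[0.597, 0.627, 0.074] -0.074
[0.52, 0.692, 0.074] -0.073
[0.437, 0.747, 0.074] -0.074
[0.348, 0.792, 0.074] -0.074
[0.254, 0.828, 0.074] -0.074
[0.156, 0.851, 0.074] -0.073
end [ 0.5415 -0.087   0.16  ] 19.0
```

Call:
send_rows([
  {"slide": [0.12, 0.125, 0.015], "turn": -0.015, "gripper": 1},
  {"slide": [0.24, 0.25, 0.03], "turn": -0.03, "gripper": 1},
  {"slide": [0.36, 0.375, 0.045], "turn": -0.045, "gripper": 1},
  {"slide": [0.48, 0.5, 0.06], "turn": -0.06, "gripper": 1},
  {"slide": [0.597, 0.627, 0.074], "turn": -0.074, "gripper": 1},
])

```text
time_s: 1.62
tcp_pos: [0.2902, 0.5102, 0.2154]
eef_rot: [-180.0, -0.0, -14.0]
contact_force: [0.4, 0.1, 0.1]
gripper_width: 0.0876
gripper_force: 0.0
```

Call:
send_rows([
  {"slide": [0.1, 0.14, 0.015], "turn": -0.015, "gripper": 1},
  {"slide": [0.21, 0.28, 0.03], "turn": -0.03, "gripper": 1},
  {"slide": [0.31, 0.415, 0.045], "turn": -0.045, "gripper": 1},
  {"slide": [0.416, 0.554, 0.06], "turn": -0.06, "gripper": 1},
  {"slide": [0.52, 0.692, 0.074], "turn": -0.073, "gripper": 1},
])

```text
time_s: 2.03
tcp_pos: [0.3406, 0.3904, 0.2044]
eef_rot: [-180.0, -0.0, -7.5]
contact_force: [0.2, -0.1, -0.1]
gripper_width: 0.0879
gripper_force: 0.0
```

Call:
send_rows([
  {"slide": [0.09, 0.15, 0.015], "turn": -0.015, "gripper": 1},
  {"slide": [0.175, 0.3, 0.03], "turn": -0.03, "gripper": 1},
  {"slide": [0.26, 0.45, 0.045], "turn": -0.045, "gripper": 1},
  {"slide": [0.35, 0.6, 0.06], "turn": -0.06, "gripper": 1},
  {"slide": [0.437, 0.747, 0.074], "turn": -0.074, "gripper": 1},
])

```text
time_s: 2.45
tcp_pos: [0.3908, 0.2708, 0.1935]
eef_rot: [-180.0, -0.0, -0.8]
contact_force: [0.9, -1.0, -0.9]
gripper_width: 0.0874
gripper_force: 0.0
```

Call:
send_rows([
  {"slide": [0.07, 0.16, 0.015], "turn": -0.015, "gripper": 1},
  {"slide": [0.14, 0.32, 0.03], "turn": -0.03, "gripper": 1},
  {"slide": [0.21, 0.48, 0.045], "turn": -0.045, "gripper": 1},
  {"slide": [0.28, 0.63, 0.06], "turn": -0.06, "gripper": 1},
  {"slide": [0.348, 0.792, 0.074], "turn": -0.074, "gripper": 1},
])

```text
time_s: 2.87
tcp_pos: [0.4412, 0.1513, 0.1824]
eef_rot: [-180.0, -0.0, 5.8]
contact_force: [-0.2, 0.4, -0.6]
gripper_width: 0.0878
gripper_force: 0.0
```

Call:
send_rows([
  {"slide": [0.05, 0.165, 0.015], "turn": -0.015, "gripper": 1},
  {"slide": [0.1, 0.33, 0.03], "turn": -0.03, "gripper": 1},
  {"slide": [0.15, 0.5, 0.045], "turn": -0.045, "gripper": 1},
  {"slide": [0.2, 0.66, 0.06], "turn": -0.06, "gripper": 1},
  {"slide": [0.254, 0.828, 0.074], "turn": -0.074, "gripper": 1},
])

```text
time_s: 3.28
tcp_pos: [0.4916, 0.0314, 0.1713]
eef_rot: [-180.0, -0.0, 12.5]
contact_force: [0.2, -0.3, -0.4]
gripper_width: 0.0878
gripper_force: 0.0
```

Call:
send_rows([
  {"slide": [0.04, 0.2, 0.015], "turn": -0.015, "gripper": 1},
  {"slide": [0.08, 0.4, 0.03], "turn": -0.03, "gripper": 1},
  {"slide": [0.11, 0.6, 0.045], "turn": -0.045, "gripper": 1},
  {"slide": [0.14, 0.76, 0.06], "turn": -0.06, "gripper": 1},
  {"slide": [0.156, 0.851, 0.074], "turn": -0.073, "gripper": 1},
])

```text
time_s: 3.7
tcp_pos: [0.5422, -0.0893, 0.1598]
eef_rot: [180.0, 0.0, 19.0]
contact_force: [-0.5, 0.2, -0.2]
gripper_width: 0.0877
gripper_force: 0.0
```

```bash
python3 - <<'E'
from h import *
from plant import optics
import cv2
p,y,s=here();print(p,s['eef_rot'],s['time_s'],s['joints'],s['contact_force'])
d=optics.capture('wrist');cv2.imwrite('pics/w1.png',d['img'][:,:,::-1]);print(d['origin'],d['attitude'],d['intrinsics'])
for n in ['reader','eye','nose_tip']: print(n,optics.look_for('wrist',n)[:2])
E
```

```text
[ 0.54222583 -0.08934234  0.15980351] [1.79978971e+02 3.90788237e-04 1.89811642e+01] 3.7 [ 1.10862468e+01  1.19174731e+01 -2.06655747e+01  2.47846164e-02
 -5.74144533e+01  9.78815699e+01] [-0.50035226  0.18677147 -0.21748449]
[ 0.61857302 -0.06282953  0.31719204] [ 1.62798948e+02 -5.29446698e-02 -7.10297480e+01] [[334.02977029   0.         324.09892814]
 [  0.         334.02977029 197.05833264]
 [  0.           0.           1.        ]]
reader [{'location': [0.5402, -0.0915, 0.0381], 'p': 0.81}]
eye [{'location': [0.5342, -0.0838, 0.0368], 'p': 0.67}, {'location': [0.519, 0.0862, 0.0661], 'p': 0.2}]
nose_tip [{'location': [0.5377, -0.0894, 0.0358], 'p': 0.55}]
```

View pics/w1.png

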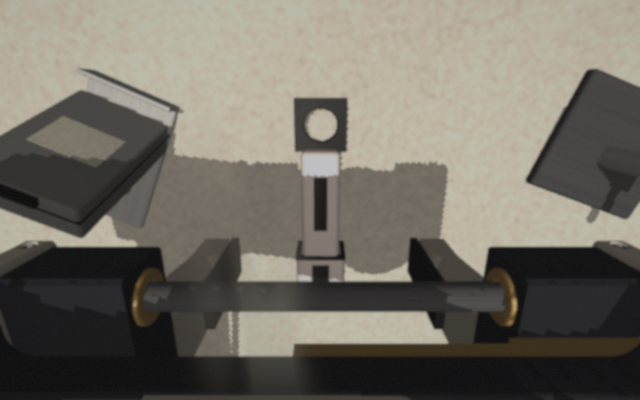

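The wrist view shows the white reader aligned with the tool, with the eye at (321,125) and its axis within 3 px of the tool axis. Next is the descent and a light grip, so the nose can droop as the tail side is lifted.

Call:
send_rows([
  {"slide": [0, 0, 0.15], "turn": 0, "gripper": 1},
  {"slide": [0, 0, 0.3], "turn": 0, "gripper": 1},
  {"slide": [0, 0, 0.45], "turn": 0, "gripper": 1},
  {"slide": [0, 0, 0.55], "turn": 0, "gripper": 1},
  {"slide": [0, 0, 0.65], "turn": 0, "gripper": 1},
])

```text
time_s: 4.32
tcp_pos: [0.5411, -0.0859, 0.0619]
eef_rot: [-180.0, -0.0, 19.0]
contact_force: [-0.7, 0.7, -0.3]
gripper_width: 0.0877
gripper_force: 0.0
```

Call:
send_rows([
  {"slide": [0, 0, 0.12], "turn": 0, "gripper": 1},
  {"slide": [0, 0, 0.22], "turn": 0, "gripper": 1},
  {"slide": [0, 0, 0.3], "turn": 0, "gripper": 1},
  {"slide": [0, 0, 0.35], "turn": 0, "gripper": 1},
  {"slide": [0, 0, 0.375], "turn": 0, "gripper": 1},
])

```text
time_s: 4.73
tcp_pos: [0.541, -0.0862, 0.0056]
eef_rot: [-180.0, 0.1, 19.0]
contact_force: [-0.0, 0.3, 0.3]
gripper_width: 0.0878
gripper_force: 0.0
```

Call:
send_rows([
  {"slide": [0, 0, 0], "turn": 0, "gripper": 0.5},
  {"slide": [0, 0, 0], "turn": 0, "gripper": 0.3},
  {"slide": [0, 0, 0], "turn": 0, "gripper": 0.3},
  {"slide": [0, 0, 0], "turn": 0, "gripper": 0.3},
  {"slide": [0, 0, 0], "turn": 0, "gripper": 0.3},
], newtons=6)

```text
time_s: 5.15
tcp_pos: [0.5419, -0.087, 0.0068]
eef_rot: [180.0, -0.1, 19.0]
contact_force: [0.1, -0.3, 0.0]
gripper_width: 0.0596
gripper_force: 0.0
```

Call:
send_rows([
  {"slide": [0, 0, 0], "turn": 0, "gripper": 0.3},
  {"slide": [0, 0, 0], "turn": 0, "gripper": 0.3},
  {"slide": [0, 0, 0], "turn": 0, "gripper": 0.3},
  {"slide": [0, 0, 0], "turn": 0, "gripper": 0.3},
  {"slide": [0, 0, 0], "turn": 0, "gripper": 0.3},
])

```text
time_s: 5.57
tcp_pos: [0.5415, -0.0871, 0.0063]
eef_rot: [-180.0, -0.0, 19.0]
contact_force: [0.3, 0.8, 0.6]
gripper_width: 0.0341
gripper_force: 6.0
```

Call:
send_rows([
  {"slide": [0, 0, -0.05], "turn": 0, "gripper": 0.3},
  {"slide": [0, 0, -0.1], "turn": 0, "gripper": 0.3},
  {"slide": [0, 0, -0.15], "turn": 0, "gripper": 0.3},
  {"slide": [0, 0, -0.2], "turn": 0, "gripper": 0.3},
  {"slide": [0, 0, -0.25], "turn": 0, "gripper": 0.3},
])

```text
time_s: 5.98
tcp_pos: [0.5416, -0.087, 0.0448]
eef_rot: [180.0, -0.0, 19.0]
contact_force: [-0.5, 1.2, -2.0]
gripper_width: 0.034
gripper_force: 6.0
```

Call:
send_rows([
  {"slide": [0, 0, 0], "turn": 0, "gripper": 0.3},
  {"slide": [0, 0, 0], "turn": 0, "gripper": 0.3},
  {"slide": [0, 0, 0], "turn": 0, "gripper": 0.3},
  {"slide": [0, 0, 0], "turn": 0, "gripper": 0.3},
  {"slide": [0, 0, 0], "turn": 0, "gripper": 0.3},
])

```text
time_s: 6.4
tcp_pos: [0.5417, -0.087, 0.0436]
eef_rot: [180.0, -0.0, 19.0]
contact_force: [-0.1, -0.4, 0.6]
gripper_width: 0.034
gripper_force: 6.0
```

```bash
cat >> h.py <<'E'
def snap(name,boxes,W=380):
    """boxes: (camera,x,y,w,h) crops, pasted side by side at width W"""
    from plant import optics; import cv2
    o=[]
    for c,x,y,w,h in boxes:
        im=optics.capture(c)['img'][y:y+h,x:x+w,::-1]
        o.append(cv2.convertScaleAbs(cv2.resize(im,(W,400),interpolation=cv2.INTER_CUBIC),alpha=1.3,beta=15))
    cv2.imwrite('pics/'+name,np.hstack(o))
E
python3 - <<'E'
from h import *
p,y,s=here();print(p,s['contact_force'],s['moment'],s['gripper_width'])
snap('g1.png',[('scene',245,165,95,100),('wrist',200,60,240,250)])
E
```

```text
[ 0.54169731 -0.08703057  0.04361283] [-0.09063557 -0.42515923  0.58590805] [-0.07475111 -0.44443856  0.04451901] 0.03402580624214498
```

View pics/g1.png

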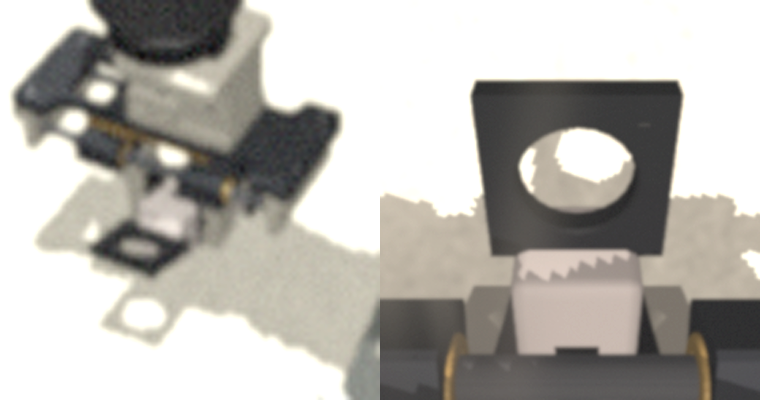

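The wrist crop shows the tail plate tilted up towards the camera: its far edge is wider than its near edge. I'll fit the tilt from the plate corners.

```bash
cat >> h.py <<'E'
def tilt(obs,K,o,a,yaw,p,guess=20):
    """fit reader tilt (deg), origin offset (m) in the tool's x-z plane; obs: list of (reader xyz mm, pixel)"""
    from scipy.optimize import least_squares
    X=np.array([b[0] for b in obs])/1000.;U=np.array([b[1] for b in obs]);Rc=R.from_euler('xyz',a,degrees=True)
    def W(q,X):
        t=np.radians(q[0]);x,y,z=X.T
        L=np.c_[q[1]+x*np.cos(t)-z*np.sin(t),q[3]+y,q[2]+x*np.sin(t)+z*np.cos(t)]
        return R.from_euler('z',yaw,degrees=True).apply(L)+p
    def f(q):
        c=Rc.inv().apply(W(q,X)-o);return ((c[:,:2]/c[:,2:]*K[0][0]+[K[0][2],K[1][2]])-U).ravel()
    r=least_squares(f,[guess,-.02,0,0],x_scale=[10,.01,.01,.01],loss='soft_l1')
    return r.x,r.fun.reshape(-1,2),lambda x:W(r.x,np.atleast_2d(x)/1000.)[0]
E
python3 - <<'E'
from h import *
from plant import optics
np.set_printoptions(precision=4,suppress=True)
p,y,s=here();d=optics.capture('wrist')
px=lambda x,v:((x-380)/1.5833+200,v/1.6+60)
ob=[((52,23,22),px(494,253)),((52,-23,22),px(660,253)),((96,23,22),px(473,96)),((96,-23,22),px(682,96)),
((96,23,14),px(475,82)),((96,-23,14),px(680,82)),((73,14,22),px(518,170)),((73,-14,22),px(635,170))]
for o in (ob,ob[:4]+ob[6:]):
    q,res,W=tilt(o,d['intrinsics'],d['origin'],d['attitude'],y,p)
    print(q);print(res.round(1).tolist());print('eye',W((73,0,18)),'nose',W((-99,0,18)),'graspaxis pt',W((22,0,25)),p)
E
```

```text
[19.2045 -0.0113 -0.0134 -0.    ]
[[-1.7, -0.6], [1.8, -0.7], [-0.6, -0.1], [0.2, -0.2], [1.6, -0.3], [-2.1, -0.3], [1.2, 9.6], [-0.4, 9.5]]
eye [ 0.5906 -0.0702  0.0712] nose [ 0.437  -0.1231  0.0146] graspaxis pt [ 0.5428 -0.0867  0.061 ] [ 0.5416 -0.087   0.0436]
[18.3632 -0.012  -0.0134 -0.0001]
[[-1.4, -0.7], [1.6, -0.8], [0.1, -0.4], [-0.4, -0.5], [1.5, 9.3], [-0.6, 9.2]]
eye [ 0.5904 -0.0703  0.0702] nose [ 0.4361 -0.1235  0.016 ] graspaxis pt [ 0.5426 -0.0868  0.0608] [ 0.5416 -0.087   0.0436]
```

Tilt is about 20 degrees with the nose on the table, so gravity pivoting works. I'll raise it 10 mm more, then grip hard and lift.

Call:
send_rows([
  {"slide": [0, 0, -0.02], "turn": 0, "gripper": 0.3},
  {"slide": [0, 0, -0.045], "turn": 0, "gripper": 0.3},
  {"slide": [0, 0, -0.065], "turn": 0, "gripper": 0.3},
  {"slide": [0, 0, -0.065], "turn": 0, "gripper": 0.3},
  {"slide": [0, 0, -0.065], "turn": 0, "gripper": 0.3},
])

```text
time_s: 6.97
tcp_pos: [0.5415, -0.087, 0.0537]
eef_rot: [-180.0, -0.0, 19.0]
contact_force: [-1.1, 0.2, -2.4]
gripper_width: 0.034
gripper_force: 6.0
```

Call:
send_rows([
  {"slide": [0, 0, 0], "turn": 0, "gripper": 0.3},
  {"slide": [0, 0, 0], "turn": 0, "gripper": 0.3},
  {"slide": [0, 0, 0], "turn": 0, "gripper": 0.3},
  {"slide": [0, 0, 0], "turn": 0, "gripper": 0.3},
  {"slide": [0, 0, 0], "turn": 0, "gripper": 0.3},
], newtons=45)

```text
time_s: 7.38
tcp_pos: [0.5414, -0.0871, 0.0534]
eef_rot: [-180.0, 0.0, 19.0]
contact_force: [-0.4, -0.0, -1.9]
gripper_width: 0.0337
gripper_force: 45.0
```

Call:
send_rows([
  {"slide": [0, 0, -0.1], "turn": 0, "gripper": 0.3},
  {"slide": [0, 0, -0.25], "turn": 0, "gripper": 0.3},
  {"slide": [0, 0, -0.45], "turn": 0, "gripper": 0.3},
  {"slide": [0, 0, -0.65], "turn": 0, "gripper": 0.3},
  {"slide": [0, 0, -0.8], "turn": 0, "gripper": 0.3},
])

```text
time_s: 7.8
tcp_pos: [0.542, -0.0871, 0.1759]
eef_rot: [180.0, -0.1, 19.0]
contact_force: [0.8, 0.4, -2.3]
gripper_width: 0.0336
gripper_force: 45.0
```

Call:
send_rows([
  {"slide": [0, 0, 0], "turn": 0, "gripper": 0.3},
  {"slide": [0, 0, 0], "turn": 0, "gripper": 0.3},
  {"slide": [0, 0, 0], "turn": 0, "gripper": 0.3},
  {"slide": [0, 0, 0], "turn": 0, "gripper": 0.3},
  {"slide": [0, 0, 0], "turn": 0, "gripper": 0.3},
])

```text
time_s: 8.22
tcp_pos: [0.5407, -0.0871, 0.1721]
eef_rot: [-180.0, 0.1, 19.0]
contact_force: [0.1, 0.3, -2.7]
gripper_width: 0.0339
gripper_force: 45.0
```

```bash
python3 - <<'E'
from h import *
p,y,s=here();print(p,s['contact_force'],s['moment'],s['gripper_width'])
snap('g2.png',[('scene',245,110,130,137),('wrist',200,60,240,250)])
E
```

```text
[ 0.54067032 -0.08712932  0.17206327] [ 0.1052625   0.31522421 -2.70556459] [-0.05457789 -0.14956804  0.00099805] 0.033941937130590856
```

View pics/g2.png

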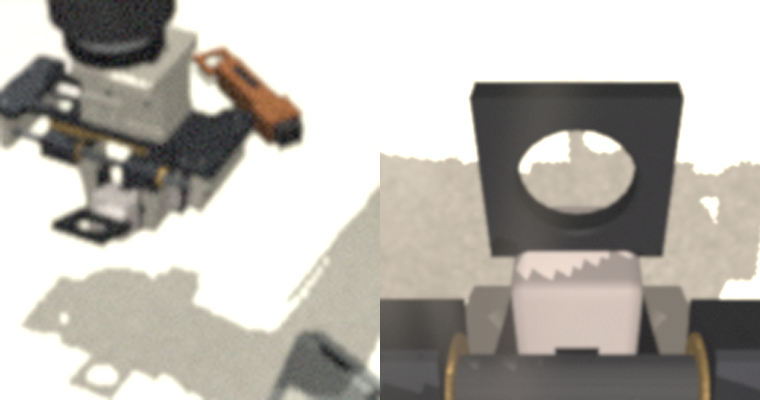

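The wrist view is unchanged, so the tilt stayed at about 19 degrees and friction stopped it. I'll lower it again with a lighter grip so the nose droops onto the table.

Call:
send_rows([
  {"slide": [0, 0, 0.2], "turn": 0, "gripper": 0.3},
  {"slide": [0, 0, 0.4], "turn": 0, "gripper": 0.3},
  {"slide": [0, 0, 0.6], "turn": 0, "gripper": 0.3},
  {"slide": [0, 0, 0.72], "turn": 0, "gripper": 0.3},
  {"slide": [0, 0, 0.77], "turn": 0, "gripper": 0.3},
])

```text
time_s: 8.73
tcp_pos: [0.5392, -0.0873, 0.0545]
eef_rot: [-179.9, 0.3, 19.0]
contact_force: [-1.9, -0.7, -2.7]
gripper_width: 0.034
gripper_force: 45.0
```

Call:
send_rows([
  {"slide": [0, 0, 0], "turn": 0, "gripper": 0.3},
  {"slide": [0, 0, 0], "turn": 0, "gripper": 0.3},
  {"slide": [0, 0, 0], "turn": 0, "gripper": 0.3},
  {"slide": [0, 0, 0], "turn": 0, "gripper": 0.3},
  {"slide": [0, 0, 0], "turn": 0, "gripper": 0.3},
], newtons=4)

```text
time_s: 9.15
tcp_pos: [0.5425, -0.0869, 0.0593]
eef_rot: [180.0, -0.1, 19.0]
contact_force: [-0.4, 0.9, -1.8]
gripper_width: 0.0341
gripper_force: 4.0
```

```bash
cat >> h.py <<'E'
def edges(name):
    """wrist picture: column of dark/white transitions, kept for comparison without viewing"""
    from plant import optics; import cv2
    d=optics.capture('wrist');cv2.imwrite('pics/'+name,d['img'][:,:,::-1]);g=cv2.GaussianBlur(cv2.cvtColor(d['img'],cv2.COLOR_RGB2GRAY),(3,3),0).astype(int)
    m=(g<75).astype('uint8');m[225:]=0
    n,l,st,c=cv2.connectedComponentsWithStats(m)
    i=max(range(1,n),key=lambda i:st[i][4] if abs(c[i][0]-324)<25 else 0)
    k=[c for c in cv2.findContours((l==i).astype('uint8'),cv2.RETR_CCOMP,cv2.CHAIN_APPROX_NONE)[0]]
    k.sort(key=len);print('plate box',st[i],'hull4',[q[0].tolist() for q in cv2.approxPolyDP(cv2.convexHull(k[-1]),5,True)])
    h=[j for j in k[:-1] if len(j)>40];print('hole',[tuple(np.round(v,1) for v in cv2.fitEllipse(j)) if 0 else cv2.boundingRect(j) for j in h]);return d
E
python3 - <<'E'
from h import *
p,y,s=here();print(p,s['contact_force'],s['gripper_width'],s['gripper_force']);edges('w4.png')
E
```

```text
[ 0.54246182 -0.08691491  0.05931207] [-0.42604057  0.91218457 -1.80877223] 0.03405590947797451 4.000016525387764
plate box [  253   123   142   102 10207] hull4 [[392, 125], [378, 224], [269, 224], [253, 137], [257, 124]]
hole [(285, 153, 78, 47)]
```

```bash
cat >> h.py <<'E'
def pred(th,pts,d,p,yaw,g=(22,25)):
    """pixels of reader points with the reader pivoted by th about its point g held at the grasp point"""
    t=np.radians(th);X=np.array(pts)/1000.;x=X[:,0]-g[0]/1000;z=X[:,2]-g[1]/1000
    L=np.c_[x*np.cos(t)-z*np.sin(t),X[:,1],x*np.sin(t)+z*np.cos(t)+.019]
    w=R.from_euler('z',yaw,degrees=True).apply(L)+p
    c=R.from_euler('xyz',d['attitude'],degrees=True).inv().apply(w-d['origin']);K=d['intrinsics']
    return w,c[:,:2]/c[:,2:]*K[0][0]+[K[0][2],K[1][2]]
E
python3 - <<'E'
from h import *
from plant import optics
p,y,s=here();d=optics.capture('wrist')
a=np.linspace(0,2*np.pi,73);H=np.c_[73+14*np.cos(a),14*np.sin(a),22+0*a]
for th in range(14,42,3):
    w,u=pred(th,[(96,23,22),(96,-23,22),(96,23,14),(96,-23,14),(50,23,22)],d,p,y);h=pred(th,H,d,p,y)[1]
    print(th,u.round(0).tolist(),'hole',h.min(0).round(),h.max(0).round())
E
```

```text
14 [[261.0, 117.0], [388.0, 117.0], [264.0, 111.0], [385.0, 111.0], [271.0, 222.0]] hole [289. 141.] [360. 204.]
17 [[259.0, 121.0], [390.0, 121.0], [262.0, 113.0], [386.0, 113.0], [271.0, 224.0]] hole [288. 144.] [360. 206.]
20 [[257.0, 125.0], [392.0, 125.0], [261.0, 115.0], [388.0, 115.0], [270.0, 226.0]] hole [288. 148.] [361. 209.]
23 [[255.0, 130.0], [394.0, 130.0], [259.0, 118.0], [390.0, 118.0], [270.0, 228.0]] hole [287. 153.] [362. 212.]
26 [[253.0, 135.0], [396.0, 135.0], [257.0, 122.0], [392.0, 122.0], [269.0, 230.0]] hole [286. 158.] [362. 215.]
29 [[251.0, 142.0], [398.0, 142.0], [255.0, 127.0], [394.0, 127.0], [269.0, 232.0]] hole [286. 164.] [363. 218.]
32 [[249.0, 149.0], [400.0, 149.0], [253.0, 133.0], [396.0, 133.0], [268.0, 235.0]] hole [285. 171.] [364. 222.]
35 [[247.0, 158.0], [402.0, 158.0], [251.0, 140.0], [398.0, 140.0], [268.0, 238.0]] hole [285. 178.] [364. 226.]
38 [[245.0, 167.0], [404.0, 167.0], [249.0, 147.0], [400.0, 147.0], [267.0, 241.0]] hole [284. 186.] [365. 230.]
41 [[244.0, 178.0], [406.0, 178.0], [247.0, 156.0], [402.0, 156.0], [267.0, 244.0]] hole [283. 195.] [366. 234.]
```

Tilt is now about 27 degrees, as wanted. I'll grip hard, lift and re-check.

Call:
send_rows([
  {"slide": [0, 0, 0], "turn": 0, "gripper": 0.3},
  {"slide": [0, 0, 0], "turn": 0, "gripper": 0.3},
  {"slide": [0, 0, 0], "turn": 0, "gripper": 0.3},
  {"slide": [0, 0, 0], "turn": 0, "gripper": 0.3},
  {"slide": [0, 0, 0], "turn": 0, "gripper": 0.3},
], newtons=45)

```text
time_s: 9.67
tcp_pos: [0.5417, -0.0871, 0.0582]
eef_rot: [180.0, -0.0, 19.0]
contact_force: [1.3, -0.8, 1.9]
gripper_width: 0.0337
gripper_force: 45.0
```

Call:
send_rows([
  {"slide": [0, 0, -0.1], "turn": 0, "gripper": 0.3},
  {"slide": [0, 0, -0.25], "turn": 0, "gripper": 0.3},
  {"slide": [0, 0, -0.45], "turn": 0, "gripper": 0.3},
  {"slide": [0, 0, -0.65], "turn": 0, "gripper": 0.3},
  {"slide": [0, 0, -0.8], "turn": 0, "gripper": 0.3},
])

```text
time_s: 10.08
tcp_pos: [0.5412, -0.087, 0.1797]
eef_rot: [-180.0, -0.0, 19.0]
contact_force: [0.8, 0.8, -1.8]
gripper_width: 0.0338
gripper_force: 45.0
```

```bash
python3 - <<'E'
from h import *
p,y,s=here();print(p,s['contact_force'],s['gripper_width'],s['gripper_force']);d=edges('w5.png')
for th in (24,27,30):
    w,u=pred(th,[(96,23,22),(96,-23,22),(96,23,14),(96,-23,14),(73,0,18),(-99,0,18)],d,p,y);print(th,u[:4].round(0).tolist(),(w[4:]-p).round(4).tolist())
E
```

```text
[ 0.54120607 -0.08704893  0.1797061 ] [ 0.78707476  0.76020284 -1.80550156] 0.0337756359187359 44.99954402446747
plate box [  254   124   141   101 10215] hull4 [[391, 124], [394, 140], [378, 224], [269, 223], [254, 141], [257, 124]]
hole [(286, 153, 77, 47)]
24 [[254.0, 132.0], [394.0, 132.0], [258.0, 120.0], [391.0, 120.0]] [[0.0467, 0.0161, 0.0333], [-0.1018, -0.035, -0.0366]]
27 [[252.0, 138.0], [396.0, 138.0], [256.0, 124.0], [393.0, 124.0]] [[0.046, 0.0158, 0.0359], [-0.0989, -0.034, -0.0422]]
30 [[250.0, 145.0], [398.0, 145.0], [254.0, 130.0], [395.0, 130.0]] [[0.0451, 0.0155, 0.0384], [-0.0958, -0.033, -0.0476]]
```

```bash
python3 - <<'E'
from h import *
p,y,s=here()
plan((.5415,-.087,.178),19,(.65,.306,.20),6,4)
E
```

```text
[0.384, -0.56, -0.037] 0.036
[0.352, -0.582, -0.036] 0.036
[0.319, -0.6, -0.037] 0.036
[0.284, -0.617, -0.037] 0.036
end [0.65  0.306 0.2  ] 6.04
```

Call:
send_rows([
  {"slide": [0.06, -0.08, -0.037], "turn": 0.006, "gripper": 0.3},
  {"slide": [0.13, -0.19, -0.037], "turn": 0.012, "gripper": 0.3},
  {"slide": [0.22, -0.32, -0.037], "turn": 0.02, "gripper": 0.3},
  {"slide": [0.3, -0.44, -0.037], "turn": 0.028, "gripper": 0.3},
  {"slide": [0.384, -0.56, -0.037], "turn": 0.036, "gripper": 0.3},
])

```text
time_s: 10.55
tcp_pos: [0.5678, 0.012, 0.1826]
eef_rot: [-180.0, 0.1, 15.7]
contact_force: [0.2, -0.5, -2.5]
gripper_width: 0.0337
gripper_force: 45.0
```

Call:
send_rows([
  {"slide": [0.07, -0.116, -0.01], "turn": 0.007, "gripper": 0.3},
  {"slide": [0.14, -0.233, -0.02], "turn": 0.014, "gripper": 0.3},
  {"slide": [0.21, -0.35, -0.03], "turn": 0.021, "gripper": 0.3},
  {"slide": [0.28, -0.466, -0.036], "turn": 0.029, "gripper": 0.3},
  {"slide": [0.352, -0.582, -0.036], "turn": 0.036, "gripper": 0.3},
])

```text
time_s: 10.97
tcp_pos: [0.5951, 0.1103, 0.188]
eef_rot: [-180.0, 0.1, 12.5]
contact_force: [0.3, -0.6, -2.3]
gripper_width: 0.0338
gripper_force: 45.0
```

Call:
send_rows([
  {"slide": [0.064, -0.12, -0.01], "turn": 0.007, "gripper": 0.3},
  {"slide": [0.128, -0.24, -0.02], "turn": 0.014, "gripper": 0.3},
  {"slide": [0.19, -0.36, -0.03], "turn": 0.021, "gripper": 0.3},
  {"slide": [0.255, -0.48, -0.037], "turn": 0.029, "gripper": 0.3},
  {"slide": [0.319, -0.6, -0.037], "turn": 0.036, "gripper": 0.3},
])

```text
time_s: 11.38
tcp_pos: [0.6224, 0.2085, 0.1935]
eef_rot: [180.0, 0.1, 9.2]
contact_force: [-0.1, -0.2, -1.9]
gripper_width: 0.0344
gripper_force: 45.0
```

Call:
send_rows([
  {"slide": [0.08, -0.17, -0.037], "turn": 0.01, "gripper": 0.3},
  {"slide": [0.15, -0.32, -0.037], "turn": 0.018, "gripper": 0.3},
  {"slide": [0.21, -0.45, -0.037], "turn": 0.026, "gripper": 0.3},
  {"slide": [0.26, -0.56, -0.037], "turn": 0.032, "gripper": 0.3},
  {"slide": [0.284, -0.617, -0.037], "turn": 0.036, "gripper": 0.3},
])

```text
time_s: 11.8
tcp_pos: [0.6496, 0.3077, 0.198]
eef_rot: [180.0, 0.1, 6.1]
contact_force: [0.1, -0.2, -2.9]
gripper_width: 0.0338
gripper_force: 45.0
```

Call:
send_rows([
  {"slide": [0, 0, 0.1], "turn": 0, "gripper": 0.3},
  {"slide": [0, 0, 0.23], "turn": 0, "gripper": 0.3},
  {"slide": [0, 0, 0.36], "turn": 0, "gripper": 0.3},
  {"slide": [0, 0, 0.46], "turn": 0, "gripper": 0.3},
  {"slide": [0, 0, 0.5], "turn": 0, "gripper": 0.3},
])

```text
time_s: 12.22
tcp_pos: [0.6481, 0.3045, 0.1212]
eef_rot: [179.9, 0.3, 6.0]
contact_force: [-0.8, -0.1, -3.1]
gripper_width: 0.0337
gripper_force: 45.0
```

```bash
python3 - <<'E'
from h import *
p,y,s=here();print(s['time_s'],p,s['eef_rot'],s['contact_force'],s['gripper_width']);d=edges('w6.png')
w,u=pred(27,[(-99,0,18)],d,p,y);print('nose pred',w,proj('scene',w[0]),proj('top',w[0]))
snap('g3.png',[('scene',370,225,114,120),('top',155,140,114,120)])
E
```

```text
12.2167 [0.64812537 0.30448855 0.12119666] [179.87150897   0.2984568    5.98430067] [-0.814069   -0.09802566 -3.05079074] 0.03369588879707427
plate box [  254   123   141   102 10387] hull4 [[392, 125], [379, 224], [269, 223], [254, 141], [257, 124]]
hole [(286, 154, 77, 46)]
nose pred [[0.54406172 0.29357984 0.07902677]] [414.18269719 306.137505  ] [200.67350982 186.4608323 ]
```

View pics/g3.png

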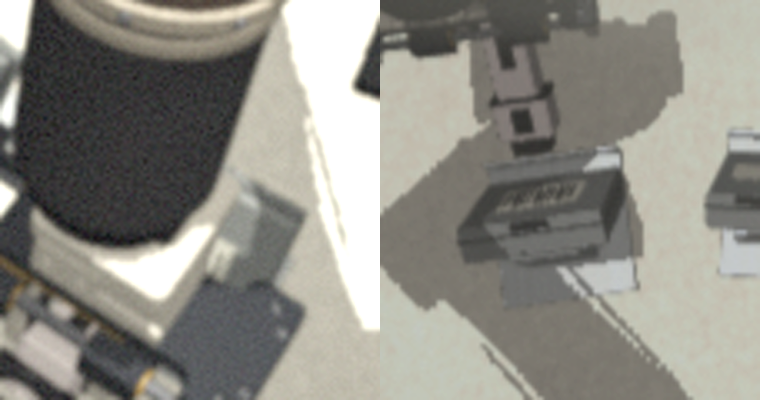

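The top view shows the nose at (201,186), matching the prediction of (200.7,186.5). The label centre is at (203,199), in line ahead of it, so I'll approach along the normal.

Call:
send_rows([
  {"slide": [-0.04, 0, 0.02], "turn": 0, "gripper": 0.3},
  {"slide": [-0.08, 0, 0.04], "turn": 0, "gripper": 0.3},
  {"slide": [-0.12, 0, 0.06], "turn": 0, "gripper": 0.3},
  {"slide": [-0.15, 0, 0.075], "turn": 0, "gripper": 0.3},
  {"slide": [-0.167, 0, 0.083], "turn": 0, "gripper": 0.3},
])

```text
time_s: 12.78
tcp_pos: [0.6241, 0.3032, 0.1127]
eef_rot: [-180.0, 0.0, 6.1]
contact_force: [-0.3, 0.7, -2.2]
gripper_width: 0.0336
gripper_force: 45.0
```

Call:
send_rows([
  {"slide": [-0.006, 0, 0.003], "turn": 0, "gripper": 0.3},
  {"slide": [-0.012, 0, 0.006], "turn": 0, "gripper": 0.3},
  {"slide": [-0.012, 0, 0.006], "turn": 0, "gripper": 0.3},
  {"slide": [-0.012, 0, 0.006], "turn": 0, "gripper": 0.3},
  {"slide": [-0.012, 0, 0.006], "turn": 0, "gripper": 0.3},
])

```text
time_s: 13.2
tcp_pos: [0.6236, 0.3031, 0.1117]
eef_rot: [-180.0, -0.0, 6.0]
contact_force: [-0.7, 0.1, -2.3]
gripper_width: 0.0335
gripper_force: 45.0
```

```bash
python3 - <<'E'
from h import *
p,y,s=here();print(s['time_s'],p,s['eef_rot'],s['contact_force']);d=edges('w7.png')
w,u=pred(27,[(-99,0,18)],d,p,y);print('nose pred',w,proj('top',w[0]),proj('top',(.510,.291,.064)))
snap('g4.png',[('top',170,165,57,60)],W=380)
E
```

```text
13.2 [0.62359938 0.30313411 0.11173232] [-1.79997723e+02 -1.10215672e-02  6.02952065e+00] [-0.71723627  0.08544865 -2.2661354 ]
plate box [  254   123   141   102 10377] hull4 [[392, 125], [379, 224], [269, 224], [254, 141], [257, 124]]
hole [(286, 154, 77, 46)]
nose pred [[0.51954437 0.29214328 0.06956243]] [202.06489036 195.40582033] [202.98728076 198.92124894]
```

View pics/g4.png

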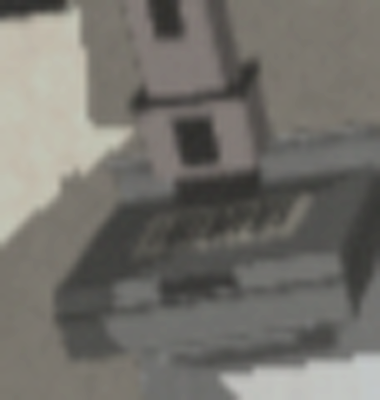

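The nose front edge is at crop (216,197) and the label centre at about (224,226), which puts it about 11 mm short and aligned within 2 mm. Continuing in small steps.

Call:
send_rows([
  {"slide": [-0.012, 0.003, 0.006], "turn": 0, "gripper": 0.3},
  {"slide": [-0.024, 0.006, 0.012], "turn": 0, "gripper": 0.3},
  {"slide": [-0.036, 0.01, 0.018], "turn": 0, "gripper": 0.3},
  {"slide": [-0.048, 0.01, 0.024], "turn": 0, "gripper": 0.3},
  {"slide": [-0.048, 0.01, 0.024], "turn": 0, "gripper": 0.3},
])

```text
time_s: 13.72
tcp_pos: [0.6159, 0.3007, 0.1078]
eef_rot: [180.0, 0.0, 6.0]
contact_force: [0.3, 0.6, -1.4]
gripper_width: 0.0335
gripper_force: 45.0
```

Call:
send_rows([
  {"slide": [-0.006, 0, 0.003], "turn": 0, "gripper": 0.3},
  {"slide": [-0.012, 0, 0.006], "turn": 0, "gripper": 0.3},
  {"slide": [-0.012, 0, 0.006], "turn": 0, "gripper": 0.3},
  {"slide": [-0.012, 0, 0.006], "turn": 0, "gripper": 0.3},
  {"slide": [-0.012, 0, 0.006], "turn": 0, "gripper": 0.3},
])

```text
time_s: 14.13
tcp_pos: [0.6146, 0.3007, 0.1072]
eef_rot: [180.0, -0.0, 6.0]
contact_force: [-0.1, 0.1, -2.1]
gripper_width: 0.0338
gripper_force: 45.0
```

Call:
send_rows([
  {"slide": [-0.006, 0, 0.003], "turn": 0, "gripper": 0.3},
  {"slide": [-0.012, 0, 0.006], "turn": 0, "gripper": 0.3},
  {"slide": [-0.012, 0, 0.006], "turn": 0, "gripper": 0.3},
  {"slide": [-0.012, 0, 0.006], "turn": 0, "gripper": 0.3},
  {"slide": [-0.012, 0, 0.006], "turn": 0, "gripper": 0.3},
])

```text
time_s: 14.55
tcp_pos: [0.6132, 0.3006, 0.1066]
eef_rot: [-180.0, -0.1, 6.0]
contact_force: [2.4, 0.4, -1.4]
gripper_width: 0.0337
gripper_force: 45.0
```

Call:
send_rows([
  {"slide": [-0.006, 0, 0.003], "turn": 0, "gripper": 0.3},
  {"slide": [-0.012, 0, 0.006], "turn": 0, "gripper": 0.3},
  {"slide": [-0.012, 0, 0.006], "turn": 0, "gripper": 0.3},
  {"slide": [-0.012, 0, 0.006], "turn": 0, "gripper": 0.3},
  {"slide": [-0.012, 0, 0.006], "turn": 0, "gripper": 0.3},
])

```text
time_s: 14.97
tcp_pos: [0.6113, 0.3005, 0.1055]
eef_rot: [-180.0, -0.0, 6.0]
contact_force: [3.7, 1.1, -0.7]
gripper_width: 0.0336
gripper_force: 45.0
```

Call:
send_rows([
  {"slide": [-0.004, 0, 0.002], "turn": 0, "gripper": 0.3},
  {"slide": [-0.008, 0, 0.004], "turn": 0, "gripper": 0.3},
  {"slide": [-0.008, 0, 0.004], "turn": 0, "gripper": 0.3},
  {"slide": [-0.008, 0, 0.004], "turn": 0, "gripper": 0.3},
  {"slide": [-0.008, 0, 0.004], "turn": 0, "gripper": 0.3},
])

```text
time_s: 15.38
tcp_pos: [0.61, 0.3003, 0.1049]
eef_rot: [-180.0, -0.0, 6.0]
contact_force: [6.1, 0.2, -0.9]
gripper_width: 0.0336
gripper_force: 45.0
```

Call:
send_rows([
  {"slide": [0, 0, 0], "turn": 0, "gripper": 0.3},
  {"slide": [0, 0, 0], "turn": 0, "gripper": 0.3},
  {"slide": [0, 0, 0], "turn": 0, "gripper": 0.3},
  {"slide": [0, 0, 0], "turn": 0, "gripper": 0.3},
  {"slide": [0, 0, 0], "turn": 0, "gripper": 0.3},
])

```text
time_s: 15.8
tcp_pos: [0.6099, 0.3002, 0.1048]
eef_rot: [-180.0, -0.0, 6.0]
contact_force: [4.8, 0.7, -1.2]
gripper_width: 0.0338
gripper_force: 45.0
```

Call:
send_rows([
  {"slide": [0, 0, 0], "turn": 0, "gripper": 0.3},
  {"slide": [0, 0, 0], "turn": 0, "gripper": 0.3},
  {"slide": [0, 0, 0], "turn": 0, "gripper": 0.3},
  {"slide": [0, 0, 0], "turn": 0, "gripper": 0.3},
  {"slide": [0, 0, 0], "turn": 0, "gripper": 0.3},
])

```text
time_s: 16.22
tcp_pos: [0.6099, 0.3002, 0.1048]
eef_rot: [-180.0, -0.0, 6.0]
contact_force: [5.1, 1.2, -1.4]
gripper_width: 0.0341
gripper_force: 45.0
```

Call:
send_rows([
  {"slide": [0, 0, 0], "turn": 0, "gripper": 0.3},
  {"slide": [0, 0, 0], "turn": 0, "gripper": 0.3},
  {"slide": [0, 0, 0], "turn": 0, "gripper": 0.3},
  {"slide": [0, 0, 0], "turn": 0, "gripper": 0.3},
  {"slide": [0, 0, 0], "turn": 0, "gripper": 0.3},
])

```text
time_s: 16.63
tcp_pos: [0.6098, 0.3002, 0.1048]
eef_rot: [-180.0, -0.0, 6.0]
contact_force: [6.0, 0.8, -1.8]
gripper_width: 0.0338
gripper_force: 45.0
```

Call:
send_rows([
  {"slide": [0, 0, 0], "turn": 0, "gripper": 0.3},
  {"slide": [0, 0, 0], "turn": 0, "gripper": 0.3},
  {"slide": [0, 0, 0], "turn": 0, "gripper": 0.3},
  {"slide": [0, 0, 0], "turn": 0, "gripper": 0.3},
  {"slide": [0, 0, 0], "turn": 0, "gripper": 0.3},
])

```text
time_s: 17.05
tcp_pos: [0.6098, 0.3002, 0.1048]
eef_rot: [-180.0, -0.0, 6.0]
contact_force: [5.3, 1.0, -2.1]
gripper_width: 0.0335
gripper_force: 45.0
```

```bash
python3 - <<'E'
from h import *
p,y,s=here();print(s['time_s'],p,s['eef_rot'],s['contact_force']);d=edges('w8.png')
w,u=pred(27,[(-99,0,18)],d,p,y);print('nose pred',w,proj('top',w[0]),proj('top',(.510,.291,.064)))
snap('g5.png',[('top',170,165,57,60)],W=380)
E
```

```text
17.05 [0.60983088 0.30021356 0.10477681] [-1.79996136e+02 -5.34285725e-03  6.03242879e+00] [ 5.26044747  1.03268357 -2.13684855]
plate box [  254   123   141   102 10387] hull4 [[392, 125], [379, 224], [269, 223], [254, 141], [257, 124]]
hole [(286, 154, 77, 46)]
nose pred [[0.50577643 0.28921745 0.06260691]] [203.73649172 200.41957096] [202.98728076 198.92124894]
```

View pics/g5.png

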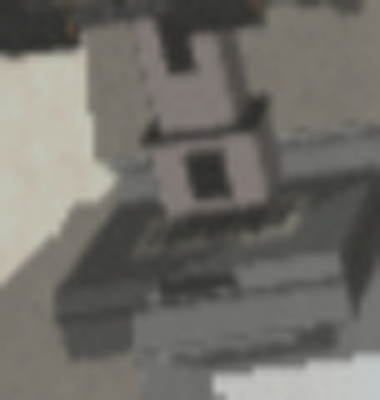

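It has held about 1.7 s at roughly 5 N, with the nose centred on the label to within about 2 mm. I'll retract along the normal and travel to the stand.

Call:
send_rows([
  {"slide": [0.03, 0, -0.015], "turn": 0, "gripper": 0.3},
  {"slide": [0.08, 0, -0.04], "turn": 0, "gripper": 0.3},
  {"slide": [0.14, 0, -0.07], "turn": 0, "gripper": 0.3},
  {"slide": [0.2, 0, -0.1], "turn": 0, "gripper": 0.3},
  {"slide": [0.24, 0, -0.12], "turn": 0, "gripper": 0.3},
])

```text
time_s: 17.57
tcp_pos: [0.6456, 0.3035, 0.1225]
eef_rot: [179.9, 0.1, 6.0]
contact_force: [0.4, 0.2, -2.3]
gripper_width: 0.0341
gripper_force: 45.0
```

Call:
send_rows([
  {"slide": [0, 0, -0.1], "turn": 0, "gripper": 0.3},
  {"slide": [0, 0, -0.3], "turn": 0, "gripper": 0.3},
  {"slide": [0, 0, -0.5], "turn": 0, "gripper": 0.3},
  {"slide": [0, 0, -0.7], "turn": 0, "gripper": 0.3},
  {"slide": [0, 0, -0.85], "turn": 0, "gripper": 0.3},
])

```text
time_s: 17.98
tcp_pos: [0.6455, 0.3036, 0.2527]
eef_rot: [-180.0, 0.0, 6.0]
contact_force: [0.4, 0.6, -1.6]
gripper_width: 0.0336
gripper_force: 45.0
```

```bash
python3 - <<'E'
from h import *
p,y,s=here();print(p,y,s['time_s'])
plan((.644,.304,.250),6.03,(.50,-.332,.26),0,5)
E
```

```text
[0.64551722 0.30362842 0.25269391] 6.028448821834632 17.9833
[-0.28, 0.823, -0.013] 0.013
[-0.263, 0.829, -0.014] 0.014
[-0.245, 0.834, -0.013] 0.013
[-0.228, 0.839, -0.013] 0.014
[-0.209, 0.844, -0.014] 0.013
end [ 0.5   -0.332  0.26 ] 0.0
```

Call:
send_rows([
  {"slide": [-0.04, 0.12, -0.013], "turn": 0.003, "gripper": 0.3},
  {"slide": [-0.09, 0.27, -0.013], "turn": 0.005, "gripper": 0.3},
  {"slide": [-0.15, 0.45, -0.013], "turn": 0.008, "gripper": 0.3},
  {"slide": [-0.22, 0.64, -0.013], "turn": 0.01, "gripper": 0.3},
  {"slide": [-0.28, 0.823, -0.013], "turn": 0.013, "gripper": 0.3},
])

```text
time_s: 18.4
tcp_pos: [0.6153, 0.1753, 0.2517]
eef_rot: [180.0, 0.2, 4.9]
contact_force: [0.8, -0.5, -3.3]
gripper_width: 0.0341
gripper_force: 45.0
```

Call:
send_rows([
  {"slide": [-0.053, 0.166, -0.014], "turn": 0.003, "gripper": 0.3},
  {"slide": [-0.105, 0.332, -0.014], "turn": 0.006, "gripper": 0.3},
  {"slide": [-0.158, 0.497, -0.014], "turn": 0.009, "gripper": 0.3},
  {"slide": [-0.21, 0.663, -0.014], "turn": 0.012, "gripper": 0.3},
  {"slide": [-0.263, 0.829, -0.014], "turn": 0.014, "gripper": 0.3},
])

```text
time_s: 18.82
tcp_pos: [0.5868, 0.0481, 0.254]
eef_rot: [180.0, 0.1, 3.6]
contact_force: [0.0, -0.1, -3.2]
gripper_width: 0.0335
gripper_force: 45.0
```

Call:
send_rows([
  {"slide": [-0.05, 0.167, -0.013], "turn": 0.003, "gripper": 0.3},
  {"slide": [-0.1, 0.334, -0.013], "turn": 0.006, "gripper": 0.3},
  {"slide": [-0.147, 0.5, -0.013], "turn": 0.009, "gripper": 0.3},
  {"slide": [-0.196, 0.667, -0.013], "turn": 0.012, "gripper": 0.3},
  {"slide": [-0.245, 0.834, -0.013], "turn": 0.013, "gripper": 0.3},
])

```text
time_s: 19.23
tcp_pos: [0.5579, -0.0788, 0.256]
eef_rot: [-180.0, 0.1, 2.4]
contact_force: [-0.2, 0.7, -1.7]
gripper_width: 0.0342
gripper_force: 45.0
```

Call:
send_rows([
  {"slide": [-0.046, 0.168, -0.013], "turn": 0.003, "gripper": 0.3},
  {"slide": [-0.09, 0.336, -0.013], "turn": 0.006, "gripper": 0.3},
  {"slide": [-0.137, 0.503, -0.013], "turn": 0.009, "gripper": 0.3},
  {"slide": [-0.182, 0.67, -0.013], "turn": 0.012, "gripper": 0.3},
  {"slide": [-0.228, 0.839, -0.013], "turn": 0.014, "gripper": 0.3},
])

```text
time_s: 19.65
tcp_pos: [0.5291, -0.2058, 0.258]
eef_rot: [-179.9, 0.1, 1.1]
contact_force: [0.4, -0.8, -1.6]
gripper_width: 0.0342
gripper_force: 45.0
```

Call:
send_rows([
  {"slide": [-0.055, 0.22, -0.014], "turn": 0.003, "gripper": 0.3},
  {"slide": [-0.11, 0.44, -0.014], "turn": 0.006, "gripper": 0.3},
  {"slide": [-0.155, 0.62, -0.014], "turn": 0.009, "gripper": 0.3},
  {"slide": [-0.19, 0.77, -0.014], "turn": 0.012, "gripper": 0.3},
  {"slide": [-0.209, 0.844, -0.014], "turn": 0.013, "gripper": 0.3},
])

```text
time_s: 20.07
tcp_pos: [0.5, -0.3341, 0.2598]
eef_rot: [-179.9, 0.1, -0.1]
contact_force: [0.3, -0.3, -1.6]
gripper_width: 0.0339
gripper_force: 45.0
```

Call:
send_rows([
  {"slide": [0.05, 0, 0], "turn": 0, "gripper": 0.3},
  {"slide": [0.1, 0, 0], "turn": 0, "gripper": 0.3},
  {"slide": [0.15, 0, 0], "turn": 0, "gripper": 0.3},
  {"slide": [0.2, 0, 0], "turn": 0, "gripper": 0.3},
  {"slide": [0.2, 0, 0], "turn": 0, "gripper": 0.3},
])

```text
time_s: 20.48
tcp_pos: [0.5334, -0.3311, 0.2599]
eef_rot: [-180.0, 0.0, 0.1]
contact_force: [1.0, 0.3, -2.8]
gripper_width: 0.0342
gripper_force: 45.0
```

```bash
python3 - <<'E'
from h import *
import cv2
p,y,s=here();print(s['time_s'],p,s['eef_rot'],s['contact_force']);d=edges('w9.png')
np.set_printoptions(precision=4,suppress=True)
print(d['origin'],d['attitude'])
K=d['intrinsics'];f=lambda w:(lambda c:c[:2]/c[2]*K[0][0]+[K[0][2],K[1][2]])(R.from_euler('xyz',d['attitude'],degrees=True).inv().apply(np.array(w)-d['origin']))
for n,w in dict(tip=(.6075,-.332,.2645),root=(.641,-.332,.215),cap=(.650,-.332,.244)).items(): print(n,f(w).round(1))
print('eye',pred(27,[(73,0,18)],d,p,y)[0])
im=cv2.imread('pics/w9.png');cv2.imwrite('pics/w9b.png',cv2.convertScaleAbs(cv2.resize(im[:240,170:490],None,fx=2,fy=2,interpolation=cv2.INTER_CUBIC),alpha=1.4,beta=15))
E
```

```text
20.4833 [ 0.53344548 -0.33106554  0.259879  ] [-1.79988248e+02  1.73632148e-02  1.03095231e-01] [ 0.9565162   0.29954462 -2.77422207]
plate box [  253   123   142   102 10351] hull4 [[392, 125], [378, 224], [270, 223], [253, 140], [256, 123]]
hole [(286, 154, 77, 46)]
[ 0.6142 -0.3306  0.4172] [162.7926  -0.0163 -89.9078]
tip [327.  109.5]
root [326.5  43.1]
cap [327.   12.9]
eye [[ 0.5821 -0.331   0.2958]]
```

View pics/w9b.png

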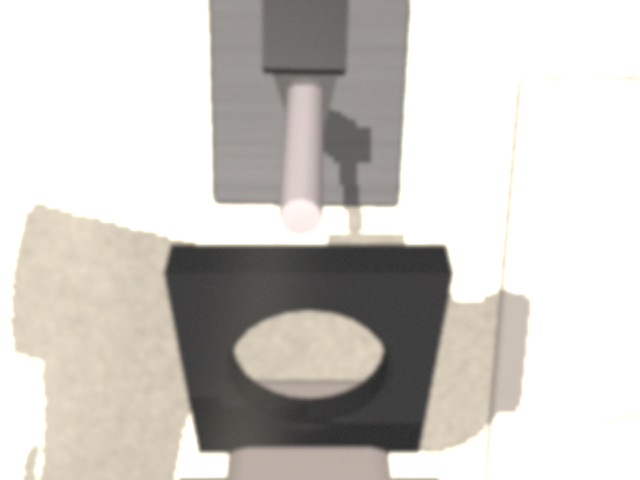

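The wrist view shows the peg tip at full-frame (321,107.5), predicted (327,109.5), and the hole centre at u≈324.5. The peg is therefore about 2 mm further to +y than I assumed, and I'll correct for that. First I move the eye to just beyond the tip.

Call:
send_rows([
  {"slide": [0.035, -0.004, 0.03], "turn": 0, "gripper": 0.3},
  {"slide": [0.07, -0.008, 0.06], "turn": 0, "gripper": 0.3},
  {"slide": [0.105, -0.012, 0.09], "turn": 0, "gripper": 0.3},
  {"slide": [0.14, -0.017, 0.125], "turn": 0, "gripper": 0.3},
  {"slide": [0.14, -0.017, 0.125], "turn": 0, "gripper": 0.3},
])

```text
time_s: 20.95
tcp_pos: [0.553, -0.3289, 0.2396]
eef_rot: [-179.9, 0.1, 0.0]
contact_force: [-1.0, -0.7, -2.6]
gripper_width: 0.0339
gripper_force: 45.0
```

Call:
send_rows([
  {"slide": [0, 0, 0], "turn": 0, "gripper": 0.3},
  {"slide": [0, 0, 0], "turn": 0, "gripper": 0.3},
  {"slide": [0, 0, 0], "turn": 0, "gripper": 0.3},
  {"slide": [0, 0, 0], "turn": 0, "gripper": 0.3},
  {"slide": [0, 0, 0], "turn": 0, "gripper": 0.3},
])

```text
time_s: 21.37
tcp_pos: [0.5526, -0.3296, 0.2419]
eef_rot: [180.0, -0.0, -0.0]
contact_force: [-0.9, 0.5, -2.5]
gripper_width: 0.0335
gripper_force: 45.0
```

```bash
python3 - <<'E'
from h import *
import cv2
p,y,s=here();print(s['time_s'],p,s['contact_force']);d=edges('w10.png')
K=d['intrinsics'];f=lambda w:(lambda c:c[:2]/c[2]*K[0][0]+[K[0][2],K[1][2]])(R.from_euler('xyz',d['attitude'],degrees=True).inv().apply(np.array(w)-d['origin']))
print('tip pred',f((.6085,-.3295,.2645)).round(1),'eye',pred(27,[(73,0,18)],d,p,y))
g=cv2.imread('pics/w10.png',0)
for v in range(156,202,4): print(v,g[v,284:366:3].tolist())
E
```

```text
21.3667 [ 0.55257658 -0.3296097   0.24193387] [-0.86741486  0.50355497 -2.52175663]
plate box [  253    26   142   199 12581] hull4 [[347, 27], [394, 133], [379, 222], [271, 224], [255, 125], [304, 27]]
hole [(286, 153, 77, 47)]
tip pred [324.4 157.4] eye (array([[ 0.60119585, -0.32961639,  0.27785034]]), array([[324.79257112, 183.07199534]]))
156 [42, 43, 43, 45, 45, 44, 45, 46, 54, 83, 128, 135, 146, 158, 152, 140, 127, 85, 70, 46, 35, 35, 35, 35, 35, 35, 34, 35]
160 [42, 43, 43, 45, 46, 63, 104, 130, 135, 145, 168, 169, 169, 169, 168, 169, 167, 144, 140, 139, 130, 93, 43, 34, 35, 35, 36, 36]
164 [42, 44, 44, 66, 114, 135, 137, 139, 141, 140, 151, 163, 165, 166, 166, 162, 146, 139, 140, 141, 142, 139, 134, 95, 38, 36, 36, 36]
168 [43, 44, 82, 133, 132, 133, 135, 138, 140, 140, 143, 142, 143, 146, 145, 140, 139, 137, 136, 139, 144, 140, 142, 138, 119, 51, 36, 34]
172 [43, 80, 138, 139, 136, 135, 135, 134, 135, 138, 137, 137, 142, 140, 141, 141, 140, 140, 138, 136, 138, 140, 139, 138, 140, 127, 43, 34]
176 [42, 96, 135, 137, 134, 134, 135, 133, 134, 137, 138, 137, 134, 137, 135, 136, 139, 136, 135, 141, 137, 133, 137, 137, 139, 133, 51, 34]
180 [39, 58, 128, 136, 134, 134, 138, 135, 135, 139, 138, 137, 136, 140, 143, 140, 141, 138, 137, 141, 141, 139, 140, 139, 136, 112, 27, 32]
184 [39, 40, 71, 132, 134, 135, 136, 135, 137, 137, 138, 139, 138, 137, 140, 140, 142, 139, 138, 140, 140, 137, 138, 138, 122, 39, 23, 31]
188 [42, 39, 42, 67, 121, 135, 135, 134, 140, 136, 132, 131, 130, 133, 133, 135, 139, 141, 137, 133, 135, 133, 135, 99, 37, 24, 26, 33]
192 [44, 42, 41, 43, 45, 69, 98, 109, 111, 111, 113, 113, 114, 113, 114, 114, 114, 114, 114, 111, 107, 89, 50, 24, 24, 23, 31, 35]
196 [47, 46, 45, 44, 44, 42, 42, 53, 80, 97, 111, 113, 115, 115, 115, 114, 112, 109, 92, 67, 38, 29, 26, 25, 23, 29, 34, 34]
200 [48, 48, 49, 47, 45, 43, 44, 42, 40, 38, 38, 37, 39, 42, 41, 34, 33, 30, 28, 29, 26, 28, 26, 26, 32, 33, 35, 35]
```

The peg tip shows through the hole at u≈324 with its lower edge at v≈165, centred sideways and as predicted. I'll thread it along the peg.

Call:
send_rows([
  {"slide": [0.01, 0, 0.02], "turn": 0, "gripper": 0.3},
  {"slide": [0.022, 0, 0.04], "turn": 0, "gripper": 0.3},
  {"slide": [0.034, 0, 0.06], "turn": 0, "gripper": 0.3},
  {"slide": [0.046, 0, 0.08], "turn": 0, "gripper": 0.3},
  {"slide": [0.06, 0, 0.1], "turn": 0, "gripper": 0.3},
])

```text
time_s: 21.83
tcp_pos: [0.5618, -0.3295, 0.226]
eef_rot: [-180.0, 0.0, 0.0]
contact_force: [-0.2, 0.0, -1.8]
gripper_width: 0.0336
gripper_force: 45.0
```

Call:
send_rows([
  {"slide": [0.014, 0, 0.02], "turn": 0, "gripper": 0.3},
  {"slide": [0.028, 0, 0.04], "turn": 0, "gripper": 0.3},
  {"slide": [0.042, 0, 0.065], "turn": 0, "gripper": 0.3},
  {"slide": [0.056, 0, 0.085], "turn": 0, "gripper": 0.3},
  {"slide": [0.065, 0, 0.1], "turn": 0, "gripper": 0.3},
])

```text
time_s: 22.25
tcp_pos: [0.5716, -0.3294, 0.211]
eef_rot: [-180.0, 0.0, 0.0]
contact_force: [-0.5, -0.1, -1.8]
gripper_width: 0.0335
gripper_force: 45.0
```

```bash
python3 - <<'E'
from h import *
import cv2
p,y,s=here();print(s['time_s'],p,s['contact_force'],s['gripper_width']);d=edges('w11.png')
K=d['intrinsics'];f=lambda w:(lambda c:c[:2]/c[2]*K[0][0]+[K[0][2],K[1][2]])(R.from_euler('xyz',d['attitude'],degrees=True).inv().apply(np.array(w)-d['origin']))
print('tip pred',f((.6085,-.3295,.2645)).round(1),'eye',pred(27,[(73,0,18)],d,p,y)[0])
g=cv2.imread('pics/w11.png',0)
for v in range(140,240,6): print(v,g[v,284:366:3].tolist())
E
```

```text
22.25 [ 0.57158677 -0.32943334  0.21097578] [-0.46526084 -0.10542151 -1.77845049] 0.033500487894279715
plate box [  253    70   142   155 10931] hull4 [[352, 70], [394, 134], [378, 224], [271, 224], [253, 139], [256, 125], [338, 71]]
hole []
tip pred [325.1 230.4] eye [[ 0.62020603 -0.32942675  0.24689225]]
140 [41, 41, 41, 42, 42, 42, 42, 43, 43, 41, 40, 40, 39, 38, 36, 38, 37, 36, 37, 35, 35, 36, 35, 37, 37, 36, 35, 36]
146 [42, 42, 42, 43, 43, 44, 44, 43, 42, 42, 42, 40, 38, 38, 38, 37, 36, 36, 36, 36, 37, 36, 36, 36, 36, 35, 37, 36]
152 [41, 42, 44, 44, 43, 45, 44, 43, 42, 41, 41, 40, 38, 37, 38, 37, 36, 35, 36, 36, 36, 36, 37, 36, 37, 36, 34, 35]
158 [41, 43, 43, 43, 45, 45, 53, 82, 109, 121, 118, 137, 142, 145, 143, 135, 121, 98, 120, 106, 72, 40, 36, 36, 37, 35, 35, 36]
164 [43, 43, 45, 66, 116, 139, 144, 139, 139, 126, 122, 138, 143, 145, 143, 135, 121, 102, 138, 139, 140, 143, 139, 100, 39, 36, 36, 37]
170 [43, 53, 121, 138, 135, 136, 135, 136, 140, 128, 124, 140, 145, 145, 143, 134, 121, 101, 137, 143, 140, 140, 143, 144, 136, 96, 36, 36]
176 [41, 97, 134, 136, 139, 134, 13
[... 741 characters left out ...]
, 36, 36, 37, 36, 36]
212 [48, 50, 50, 51, 50, 47, 46, 44, 50, 115, 135, 144, 145, 145, 142, 133, 122, 102, 52, 37, 36, 27, 27, 27, 28, 28, 28, 27]
218 [49, 50, 52, 51, 50, 50, 48, 44, 56, 119, 137, 145, 145, 146, 142, 133, 121, 102, 51, 24, 26, 25, 25, 24, 26, 26, 25, 24]
224 [55, 68, 90, 103, 106, 105, 105, 105, 100, 123, 147, 166, 172, 175, 169, 156, 132, 103, 93, 103, 103, 102, 103, 103, 96, 72, 45, 30]
230 [149, 113, 119, 122, 122, 122, 121, 122, 113, 110, 112, 112, 113, 123, 124, 149, 173, 167, 112, 120, 120, 121, 120, 120, 120, 117, 111, 130]
236 [130, 114, 120, 122, 123, 123, 123, 123, 122, 118, 110, 109, 108, 108, 108, 109, 109, 116, 121, 121, 121, 120, 120, 120, 121, 117, 113, 173]
```

The peg passes clean through the hole with no contact force. Releasing.

Call:
send_rows([
  {"slide": [0, 0, 0], "turn": 0, "gripper": 0.5},
  {"slide": [0, 0, 0], "turn": 0, "gripper": 0.7},
  {"slide": [0, 0, 0], "turn": 0, "gripper": 1},
  {"slide": [0, 0, 0], "turn": 0, "gripper": 1},
  {"slide": [0, 0, 0], "turn": 0, "gripper": 1},
], newtons=10)

```text
time_s: 22.72
tcp_pos: [0.5715, -0.3296, 0.2121]
eef_rot: [180.0, -0.0, 0.0]
contact_force: [0.5, -0.9, -0.5]
gripper_width: 0.0616
gripper_force: 0.0
```

Call:
send_rows([
  {"slide": [0, 0, 0], "turn": 0, "gripper": 1},
  {"slide": [0, 0, 0], "turn": 0, "gripper": 1},
  {"slide": [0, 0, 0], "turn": 0, "gripper": 1},
  {"slide": [0, 0, 0], "turn": 0, "gripper": 1},
  {"slide": [0, 0, 0], "turn": 0, "gripper": 1},
])

```text
time_s: 23.13
tcp_pos: [0.5714, -0.3295, 0.2116]
eef_rot: [180.0, 0.0, 0.0]
contact_force: [0.0, 0.4, 0.5]
gripper_width: 0.0869
gripper_force: 0.0
```

Call:
send_rows([
  {"slide": [-0.06, 0, 0], "turn": 0, "gripper": 1},
  {"slide": [-0.15, 0, 0], "turn": 0, "gripper": 1},
  {"slide": [-0.3, 0, 0], "turn": 0, "gripper": 1},
  {"slide": [-0.5, 0, 0], "turn": 0, "gripper": 1},
  {"slide": [-0.7, 0, 0], "turn": 0, "gripper": 1},
])

```text
time_s: 23.55
tcp_pos: [0.4648, -0.3293, 0.2111]
eef_rot: [-180.0, 0.0, 0.0]
contact_force: [-0.4, -0.7, 0.6]
gripper_width: 0.0878
gripper_force: 0.0
```

Call:
send_rows([
  {"slide": [0, 0, 0], "turn": 0, "gripper": 1},
  {"slide": [0, 0, 0], "turn": 0, "gripper": 1},
  {"slide": [0, 0, 0], "turn": 0, "gripper": 1},
  {"slide": [0, 0, 0], "turn": 0, "gripper": 1},
  {"slide": [0, 0, 0], "turn": 0, "gripper": 1},
])

```text
time_s: 23.97
tcp_pos: [0.4669, -0.3295, 0.2114]
eef_rot: [-180.0, 0.0, 0.0]
contact_force: [-0.2, -0.5, -0.1]
gripper_width: 0.0876
gripper_force: 0.0
```

```bash
python3 - <<'E'
from h import *
from plant import optics
import cv2
p,y,s=here();print(s['time_s'],p,s['contact_force'],s['gripper_width'])
for c in ('scene','top','wrist'):
    for k in (0,1):
        d=optics.capture(c);cv2.imwrite(f'pics/end_{c}{k}.png',d['img'][:,:,::-1])
        for n in ('reader','eye','nose_tip'): print(c,n,[(round(r['p'],2),np.round(r['location'],3).tolist()) for r in optics.look_for(c,n)][:3])
    a,b=[cv2.imread(f'pics/end_{c}{k}.png').astype(int) for k in (0,1)];print('motion px',(abs(a-b).max(2)>40).sum())
# white-handle pixels in the scene along the expected hanging line
h=cv2.imread('pics/end_scene0.png');z=cv2.imread('pics/scene0.png')
for zz in (.23,.2,.17,.14,.11,.08,.06,.04,.02): 
    q=proj('scene',(.615,-.3295,zz)).round().astype(int);print(zz,q,h[q[1],q[0]],z[q[1],q[0]])
E
```

```text
23.9667 [ 0.46693794 -0.32949231  0.21135005] [-0.2491775  -0.49781308 -0.1001009 ] 0.08759371842501619
scene reader [(0.85, [0.612, -0.311, 0.153]), (0.6, [0.19, -0.268, 0.028])]
scene eye [(0.8, [0.612, -0.309, 0.152]), (0.75, [0.195, -0.271, 0.035])]
scene nose_tip [(0.55, [0.213, -0.202, 0.026]), (0.44, [0.806, 0.075, 0.044])]
scene reader [(0.98, [0.611, -0.311, 0.155]), (0.82, [0.194, -0.269, 0.031])]
scene eye [(0.79, [0.197, -0.27, 0.036]), (0.61, [0.612, -0.312, 0.151])]
scene nose_tip [(0.57, [0.209, -0.199, 0.028])]
motion px 1
top reader [(0.83, [0.168, -0.342, 0.025])]
top eye [(0.55, [0.168, -0.343, 0.022])]
top nose_tip [(0.18, [0.652, -0.332, 0.239])]
top reader [(0.76, [0.169, -0.344, 0.023]), (0.56, [0.773, -0.164, 0.071])]
top eye []
top nose_tip []
motion px 0
wrist reader [(0.94, [0.587, -0.334, 0.125]), (0.83, [0.221, -0.233, 0.012])]
wrist eye [(0.68, [0.584, -0.327, 0.124]), (0.65, [0.218, -0.235, 0.012]), (0.28, [0.62, -0.296, 0.016])]
wrist nose_tip []
wrist reader [(0.73, [0.22, -0.231, 0.011]), (0.7, [0.59, -0.331, 0.125]), (0.42, [0.617, -0.3, 0.014])]
wrist eye [(0.9, [0.58, -0.327, 0.123]), (0.49, [0.22, -0.237, 0.011])]
wrist nose_tip [(0.47, [0.568, -0.332, 0.065]), (0.45, [0.22, -0.212, 0.014])]
motion px 25
0.23 [203 135] [180 190 194] [171 181 185]
0.2 [205 145] [192 199 197] [169 178 183]
0.17 [207 155] [ 95 100 105] [168 177 182]
0.14 [209 164] [ 97 101 107] [168 179 183]
0.11 [211 172] [85 90 94] [161 171 174]
0.08 [213 181] [181 195 199] [172 188 192]
0.06 [215 186] [183 198 201] [177 190 194]
0.04 [216 191] [179 193 195] [175 189 192]
0.02 [217 197] [53 55 57] [83 85 86]
```

The reader hangs at mid-height, about 0.15 m, next to the peg. I'll let it settle and measure its tilt and stillness.

Call:
send_rows([
  {"slide": [-0.1, 0, 0], "turn": 0, "gripper": 1},
  {"slide": [-0.1, 0, 0], "turn": 0, "gripper": 1},
  {"slide": [-0.1, 0, 0], "turn": 0, "gripper": 1},
  {"slide": [-0.1, 0, 0], "turn": 0, "gripper": 1},
  {"slide": [-0.1, 0, 0], "turn": 0, "gripper": 1},
])

```text
time_s: 25.58
tcp_pos: [0.4518, -0.3296, 0.2116]
eef_rot: [180.0, -0.0, 0.0]
contact_force: [0.6, 0.7, -0.2]
gripper_width: 0.0877
gripper_force: 0.0
```

Call:
send_rows([
  {"slide": [0, 0, 0], "turn": 0, "gripper": 1},
  {"slide": [0, 0, 0], "turn": 0, "gripper": 1},
  {"slide": [0, 0, 0], "turn": 0, "gripper": 1},
  {"slide": [0, 0, 0], "turn": 0, "gripper": 1},
  {"slide": [0, 0, 0], "turn": 0, "gripper": 1},
])

```text
time_s: 26.0
tcp_pos: [0.4514, -0.3295, 0.2115]
eef_rot: [-180.0, 0.0, 0.0]
contact_force: [0.4, -0.5, 0.8]
gripper_width: 0.0877
gripper_force: 0.0
```

Call:
send_rows([
  {"slide": [0, 0, 0], "turn": 0, "gripper": 1},
  {"slide": [0, 0, 0], "turn": 0, "gripper": 1},
  {"slide": [0, 0, 0], "turn": 0, "gripper": 1},
  {"slide": [0, 0, 0], "turn": 0, "gripper": 1},
  {"slide": [0, 0, 0], "turn": 0, "gripper": 1},
])

```text
time_s: 26.42
tcp_pos: [0.4514, -0.3295, 0.2116]
eef_rot: [180.0, 0.0, 0.0]
contact_force: [0.5, -0.7, 0.0]
gripper_width: 0.0876
gripper_force: 0.0
```

```bash
python3 - <<'E'
from h import *
from plant import optics
import cv2
for c in ('scene','wrist'):
    I=[optics.capture(c)['img'].astype(int) for k in range(5)]
    print(c,'motion',[(abs(i-I[0]).max(2)>45).sum() for i in I[1:]])
    for n in ('reader','eye','nose_tip'): print(c,n,[(round(r['p'],2),np.round(r['location'],3).tolist()) for r in optics.look_for(c,n)][:3])
    if c=='scene':
        a=cv2.imread('pics/scene0.png')[:,:,::-1].astype(int);m=(abs(I[0]-a).max(2)>40).astype('uint8')
        m[:,:165]=0;m[:,235:]=0;m[:115]=0;m[205:]=0
        for v in range(118,205,4):
            x=np.where(m[v])[0];print(v,(x.min(),x.max(),len(x)) if len(x) else None)
for n,w in dict(root=(.6415,-.3295,.215),tip=(.6085,-.3295,.2645),below=(.63,-.3295,.06),below17=(.58,-.3295,.065)).items(): print(n,proj('scene',w).round(1))
E
```

```text
scene motion [np.int64(0), np.int64(0), np.int64(0), np.int64(0)]
scene reader [(0.84, [0.611, -0.31, 0.154]), (0.67, [0.191, -0.268, 0.031])]
scene eye [(0.8, [0.612, -0.31, 0.153]), (0.71, [0.197, -0.274, 0.038])]
scene nose_tip []
118 None
122 None
126 None
130 None
134 (np.int64(188), np.int64(193), 6)
138 (np.int64(193), np.int64(197), 5)
142 (np.int64(196), np.int64(202), 7)
146 (np.int64(196), np.int64(203), 8)
150 (np.int64(200), np.int64(211), 12)
154 (np.int64(197), np.int64(213), 17)
158 (np.int64(200), np.int64(216), 17)
162 (np.int64(203), np.int64(234), 18)
166 (np.int64(205), np.int64(221), 17)
170 (np.int64(208), np.int64(226), 19)
174 (np.int64(211), np.int64(227), 17)
178 (np.int64(214), np.int64(229), 16)
182 (np.int64(218), np.int64(228), 11)
186 None
190 (np.int64(221), np.int64(226), 6)
194 (np.int64(219), np.int64(231), 13)
198 (np.int64(220), np.int64(228), 9)
202 None
wrist motion [np.int64(0), np.int64(13), np.int64(77), np.int64(0)]
wrist reader [(0.8, [0.221, -0.24, 0.016]), (0.73, [0.577, -0.331, 0.109])]
wrist eye [(0.93, [0.577, -0.324, 0.11]), (0.74, [0.218, -0.241, 0.018])]
wrist nose_tip [(0.62, [0.221, -0.214, 0.021]), (0.41, [0.567, -0.331, 0.062])]
root [194.6 144.6]
tip [202.  122.7]
below [210.  188.6]
below17 [224.6 179.1]
```

```bash
python3 - <<'E'
from h import *
for q in [(196,140),(208,158),(213,166),(219,174),(221.5,178),(224,196)]:
    o,d=ray('scene',q);print(q,(o+d*(-.3295-o[1])/d[1]).round(4))
E
```

```text
(196, 140) [ 0.6349 -0.3295  0.2257]
(208, 158) [ 0.6146 -0.3295  0.1586]
(213, 166) [ 0.6058 -0.3295  0.1268]
(219, 174) [ 0.5935 -0.3295  0.0916]
(221.5, 178) [ 0.5887 -0.3295  0.0742]
(224, 196) [ 0.5931 -0.3295  0.0078]
```

It hangs 17° off vertical with the nose about 60 mm up, and it is still. Handing in.

```bash
python3 -c "
from plant import order;print(order.close_job())"
```

```text
the job is handed in; nothing more can be done
None
```

I pressed the reader's nose onto the wide box's label at about 5 N for 1.7 s, then hung it by its eye on the peg, still and about 17° off vertical with the gripper clear; the job is handed in, but no verdict came back.

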